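# Light the alcove: rocker, round lamp, square lamp

## Task

Switch on the alcove's lights by pressing with the fingertips only, in this order: first press down the raised end of the wide rocker on the white power block until it is fully over, then press the key of the round uplighter fully home, and last the key of the square uplighter fully home (all stay where they are pushed). Leave the narrow rocker as it is, do not lift the uplighters or push them out of place, and do not disturb anything else on the slab.

Things in the scene. Friction and masses are not known exactly. Their poses are not given: they have to be found in the camera images.
- power_block: White plastic power block, 110 mm (x) by 140 mm (y), 38 mm tall, fixed to the slab. Origin: centre of its underside, z up. On its top, side by side, lie a wide rocker (pivot at x = 0, y = +28 mm, z = 50 mm) and a narrow rocker (pivot at x = 0, y = -48 mm, z = 50 mm), both tilting about the block's y axis.
- wide_far_end (a point): Point on the top face of the wide rocker (a white paddle 80 mm along x, 56 mm along y, 8 mm thick), 30 mm from the pivot on the block's +x side: the end that is raised at the start (about 59 mm above the slab) and is to be pressed down (about 49 mm above the slab when fully over). Tilts with the rocker; its z axis is normal to the paddle.
- wide_near_end (a point): The matching point 30 mm from the pivot on the block's -x side: the end of the wide rocker that is low at the start and rises when the other end is pressed.
- wide_rocker (a joint): Tilt of the wide rocker, rad: -0.16 with the +x end fully up, +0.16 with the +x end fully down. Starts between -0.16 and -0.12. Friction of about 0.07 N m (some 2.5 N at 30 mm from the pivot) holds it where it is left.
- narrow_middle (a point): Middle of the top face of the narrow rocker (80 mm along x, 24 mm along y), which is to be left alone.
- narrow_rocker (a joint): Tilt of the narrow rocker, same sense and range; starts between -0.16 and -0.12 and is to stay there.
- round_lamp: Aluminium uplighter, a round drum 124 mm across, 45 mm tall, about 0.9 kg, standing loose on the slab. Origin: centre of its underside, z up. A frosted white glass lens 54 mm across (5 mm high) is let into its top at x = +20 mm, and its round push key stands on the top at x = -34 mm, y = 0 of this frame.
- round_key_top (a point): Centre of the top face of the round uplighter's push key, an aluminium cylinder 30 mm across. Its top stands about 61 mm above the slab (16 mm above the lamp's top) when up, and about 52 mm above the slab when fully home. The point moves down with the key.
- round_key (a joint): How far the round uplighter's key is pressed in, m: 0 fully up, 0.009 fully home. Starts at 0 to 0.001. A friction of about 3 N holds it wherever it is left: it stays down and cannot be raised again by pressing.
- square_lamp: Aluminium uplighter, a square block 120 by 120 mm, 45 mm tall, about 0.9 kg, standing loose on the slab. Origin: centre of its underside, z up. A frosted white glass lens 54 mm across (5 mm high) is let into its top at x = +20 mm, and its round push key stands on the top at x = -34 mm, y = 0 of this frame.
- square_key_top (a point): Centre of the top face of the square uplighter's push key, an aluminium cylinder 30 mm across. Its top stands about 61 mm above the slab (16 mm above the lamp's top) when up, and about 52 mm above the slab when fully home. The point moves down with the key.
- square_key (a joint): How far the square uplighter's key is pressed in, m: 0 fully up, 0.009 fully home. Starts at 0 to 0.001. A friction of about 3 N holds it wherever it is left: it stays down and cannot be raised again by pressing.
- bottle: Bystander: loose stainless steel bottle, 68 mm across, 215 mm tall. Origin: centre of its underside.
- stapler: Bystander: loose red plastic stapler, 135 by 34 mm, 55 mm tall, lying along its x axis. Origin: centre of its underside.
- bowl: Bystander: loose, empty white ceramic bowl, 100 mm across, 45 mm tall. Origin: centre of its underside.
- rack: Bystander: bamboo rack fixed to the slab, 125 mm (x) by 210 mm (y), 105 mm tall, with two slots along y that hold the sunglasses. Origin: centre of its underside.
- sunglasses_a: Bystander: loose folded sunglasses with round lenses in the rack's near slot, 138 mm long, 40 mm tall. Origin: centre of its underside.
- sunglasses_b: Bystander: loose folded sunglasses with square lenses in the rack's far slot, 138 mm long, 40 mm tall. Origin: centre of its underside.
- knob_mark (a point): Bystander: end of the index line on top of the chrome cabinet knob (34 mm across, 41 mm above the slab), 12 mm out from the knob's axis; the knob turns easily on a fixed mounting plate 60 by 60 mm.
- cabinet_knob (a joint): Angle of the cabinet knob, rad; any value from -1 to 1 at the start, to be left as it is.

How it is judged:
By the outcome, as a careful person would: the job done as asked, in the order asked, and still so for the second after the job is handed in, with the robot touching nothing.
It also fails if it takes over 48 s, if anything falls off the work surface, if the arm or the gripper's body presses on something with over 40 N, if the wrist force passes 120 N, or if a joint passes its speed limit or range.

## Robot

A 6-joint arm with a two-finger parallel gripper is mounted at the origin on the work surface. World frame = base frame: x ahead of the robot, y to its left, z up, the work surface at z = 0. Lengths are in m, angles in degrees, forces in N, time in s.
With the tool pointing down it reaches from about 0.3 to 0.95 m from the base axis. Payload 3.1 kg.
Tool frame: the origin (TCP) lies on the front face of the gripper's body, between the roots of the fingers; the fingertips stand 73 mm ahead of it and the grasp point (between the pads) lies 54 mm ahead of it; z points along the fingers, y is the line along which they close (so a half turn about z gives the same grasp; the last joint's range is limited). The gripper opens to 85 mm and grips with 20 to 120 N. Pads are 22 mm wide; open, the fingers measure 114 mm over their backs; the gripper's body (76 mm by 85 mm) begins 54 mm behind the grasp point. The pads swing forward as they close: fully open they stand 13 mm farther back than shut.
Start: joints at [69.23, 17.653, 93.61, -0, 68.738, -3.994], TCP at [0.18, 0.598, 0.304] pointing down, gripper open.
Joint ranges: [-175.34, 175.34], [-45.06, 112.39], [2.9, 150.54], [-68.45, 248.45], [3.09, 151.38], [-168.51, 168.51]. Speed limits (degrees/s): [159.86, 159.86, 180, 180, 180, 180].

## Interface

Orientations are given as a 3x3 rotation matrix whose columns are the frame's x, y, z axes.
In Python, from cell import sensors, vision, ticket gives the robot as it stands.
- The arm moves only by the tool apply_moves, never from a script. Its argument "steps" is a list of rows, each a list of 7 numbers: the shift along the tool's x, y, z scaled (see below), then the turn, a rotation vector about the tool's x, y, z scaled (see below), then the gripper command: -1 is fully open, 1 is shut, values between are in proportion. A call has 1 to 20 rows; each row shifts and turns the commanded pose from where the row before left it, along the tool's axes as they then stand; what a row does not reach is not made up. The controller multiplies each number of a shift by 50 mm and each number of a turn by 0.08 rad. A row lasts 1/10 s, in which the tool goes at most 50 mm and 8.59 degrees, less where a joint would pass 70% of its speed; a pose out of reach is approached as far as the arm can. A call with a number of a shift or a turn outside -1 to 1 is refused whole. A call with a gripper value outside its range is refused whole. The fingers move at their own pace and stop on an object; "force" is the grip in N (left out, the last holds). Time passes only in rows, so rows that do not move let the fingers close. It gives the time, the measured TCP pose, the force, the opening and the grip force at its end, in the units of the state.
- sensors.state(): the state, without advancing time (a new reading comes with each control period).
- vision.camera(name): name is "side" or "top"; returns the picture (420x560x3 uint8, blue, green, red); there is no depth.
- vision.camera_info(name): a dict with "fov_y" (degrees; the focal length in pixels is half the picture's height over the tangent of half this angle, whatever the lens; pixels are square), "cx", "cy" (the principal point, pixels), "rvec" (rotation vector, rad) and "tvec" (3), from world to camera coordinates, as OpenCV has them. Camera axes: x right, y down, z forward; pixel columns grow to the right and rows downward; lengths in m; the calibration is good to about 2 mm. A picture is of the moment at which its call begins. camera_info takes no time and is no camera call.
- ticket.job_done(): hands the job in; it is judged then, once.
The state is a dict: "time_s": time; "joint_pos": joint angles; "joint_velocities": joint speeds; "joint_torque": joint torques, N m; "tcp_pos": TCP position; "ee_rot": TCP orientation; "contact_force": force on the tool from outside, world axes, zero at the start; "moment": the same for the moment, N m; "grip_width": finger opening in m; "grasp_force": force on a finger pad.
Only numpy, scipy, OpenCV 4.12 (cv2) and the standard library are available. Lean on these libraries where they do the work, as an engineer would, in place of code of your own. Each camera call takes 0.05 s, during which the arm holds its last target. There are 200 camera calls.

## Working session

There is one attempt and no reset: what is moved stays moved. The work goes in short steps, Python scripts to look and compute and a tool call to move; the robot and the scene stay as the last step left them, time stands still between calls to the robot, and variables do not carry over. Pictures are saved under pics/ and viewed, at most 10 in all, crops included, and the job is handed in when it is done.

Besides the shell and the picture viewer there is one more tool, called after ">>>" as name([rows], argument=value, ...), one row to a line, values as JSON. apply_moves: Moves the arm, as the interface text tells. Shifts and turns lie within -1 to 1; 1 stands for 50 mm of shift or 0.08 rad of turn. Its arguments: {"type":"object","properties":{"steps":{"type":"array"},"force":{"type":"number"}},"required":["steps"]}

```bash
mkdir -p pics
cat > h.py <<'E'
import numpy as np, cv2
from cell import sensors, vision, ticket
def cam(n):
    i=vision.camera_info(n); f=210/np.tan(np.radians(i["fov_y"])/2)
    K=np.array([[f,0,i["cx"]],[0,f,i["cy"]],[0,0,1]])
    R=cv2.Rodrigues(np.array(i["rvec"],float))[0]; t=np.array(i["tvec"],float).ravel()
    return K,R,t,i
def ray(n,u,v,z):
    K,R,t,_=cam(n); d=R.T@np.linalg.solve(K,[u,v,1]); c=-R.T@t
    return c+d*(z-c[2])/d[2]
def proj(n,p):
    K,R,t,_=cam(n); q=K@(R@np.array(p)+t); return q[:2]/q[2]
E
python3 - <<'E'
from h import *
for n in("top","side"):
    im=vision.camera(n); cv2.imwrite(f"pics/{n}0.png",im); print(vision.camera_info(n), -cam(n)[1].T@cam(n)[2])
print(sensors.state())
E
```

```text
{'fov_y': 43.955473841928146, 'cx': 279.9938042871887, 'cy': 210.41296801966914, 'rvec': array([ 2.1392687 , -2.15864121,  0.126316  ]), 'tvec': array([0.08642302, 0.56758201, 1.58924089])} [0.35849156 0.06289448 1.6501009 ]
{'fov_y': 43.187204550349165, 'cx': 281.85892549007394, 'cy': 206.06152250754272, 'rvec': array([ 0.77448217,  2.52656774, -1.19074585]), 'tvec': array([ 0.41732115, -0.17810624,  1.59509458])} [1.09020665 0.88402228 0.88326643]
{'time_s': 0.1, 'joint_pos': array([ 6.92316057e+01,  1.77010372e+01,  9.36824175e+01,  8.03718198e-04,
        6.87382940e+01, -3.99523825e+00]), 'joint_velocities': array([ 0.0747607 , -0.14787869, -0.18697708,  0.11636175, -0.08759318,
       -0.03585109]), 'joint_torque': array([-5.47427990e-04, -4.16409516e+01, -2.77642697e+01,  1.50265430e-05,
        4.17276286e-03, -1.75391665e-05]), 'tcp_pos': array([0.18019249, 0.59783495, 0.30274364]), 'ee_rot': array([[-9.57453275e-01,  2.88587318e-01, -7.65699091e-04],
       [ 2.88588289e-01,  9.57451236e-01, -1.98220444e-03],
       [ 1.61080477e-04, -2.11883992e-03, -9.99997742e-01]]), 'contact_force': array([0.31730504, 0.00814362, 0.29873703]), 'moment': array([-0.00899182,  0.00323183,  0.06148593]), 'grasp_force': 0.0, 'grip_width': 0.0855142924345554}
```

View pics/top0.png

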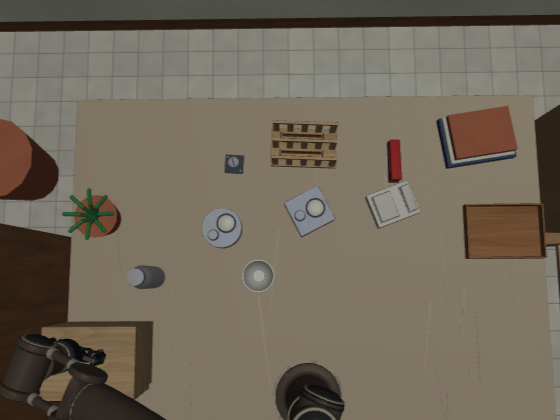

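View pics/side0.png

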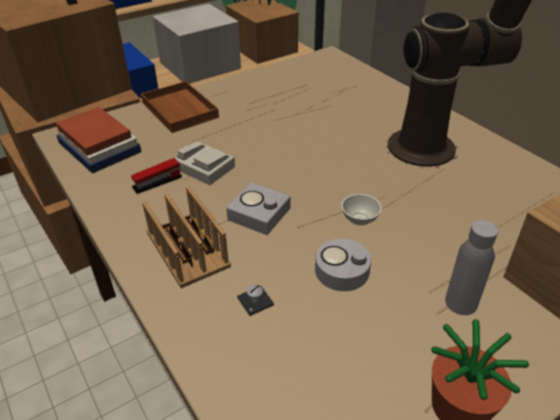

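The top view shows the round lamp at (222,228) with its key at (213,235), the square lamp at (309,211) with its key at (300,215), and the block at (393,204) with the wide rocker at about (385,206). The side view shows the same objects. Next I'll crop closer.

Run:
```python
from h import *
a=cv2.imread("pics/top0.png"); b=cv2.imread("pics/side0.png")
A=cv2.resize(a[175:250,195:325],None,fx=6,fy=6,interpolation=2)[:, :780]
B=cv2.resize(a[130:235,355:430],None,fx=5,fy=5,interpolation=2)
C=cv2.resize(b[135:190,165:245],None,fx=5,fy=5,interpolation=2)
W=np.zeros((525,800,3),np.uint8); W[:,:375]=B; W[:275,390:790]=C
cv2.imwrite("pics/c1.png",A); cv2.imwrite("pics/c2.png",W)
# outlines at known heights
g=cv2.cvtColor(a,cv2.COLOR_BGR2HSV)
blue=cv2.inRange(g,(105,25,90),(130,255,255)); 
wht=cv2.inRange(g,(0,0,120),(180,60,255))
for nm,m in(("blue",blue),("wht",wht)):
    for c in cv2.findContours(m,cv2.RETR_EXTERNAL,2)[0]:
        if cv2.contourArea(c)>150:
            r=cv2.minAreaRect(c); print(nm,cv2.contourArea(c),r, ray("top",*r[0],.045).round(4))
```

```text
blue 1017.5 ((309.2203063964844, 210.47164916992188), (35.87139129638672, 35.195552825927734), 62.10273361206055) [ 0.5663 -0.0096  0.045 ]
wht 1450.5 ((39.86433029174805, 213.7987518310547), (71.59720611572266, 25.876358032226562), 2.045408248901367) [0.564  0.8321 0.045 ]
wht 456.0 ((46.5, 138.0), (22.0, 23.0), 90.0) [0.8073 0.8234 0.045 ]
wht 1054.0 ((34.5, 113.5), (23.0, 49.0), 90.0) [0.8885 0.8661 0.045 ]
wht 1240.0 ((30.0, 89.5), (23.0, 60.0), 90.0) [0.9688 0.885  0.045 ]
wht 481.0 ((50.0, 65.0), (22.0, 24.0), 90.0) [1.0508 0.8241 0.045 ]
wht 491.0 ((25.0, 65.0), (22.0, 24.0), 90.0) [1.0519 0.9058 0.045 ]
wht 253.5 ((6.0, 65.0), (22.0, 12.0), 90.0) [1.0527 0.9679 0.045 ]
wht 487.5 ((124.5, 64.0), (22.0, 23.0), 90.0) [1.0509 0.5814 0.045 ]
wht 362.0 ((550.5, 59.0), (22.0, 17.0), 90.0) [ 1.0491 -0.7915  0.045 ]
wht 440.5 ((51.5, 42.0), (20.0, 23.0), 90.0) [1.1294 0.823  0.045 ]
wht 442.0 ((26.5, 42.0), (20.0, 23.0), 90.0) [1.1305 0.9052 0.045 ]
wht 257.0 ((7.0, 42.0), (20.0, 14.0), 90.0) [1.1314 0.9694 0.045 ]
wht 942.5 ((89.0, 41.5), (21.0, 48.0), 90.0) [1.1294 0.7    0.045 ]
wht 1399.0 ((138.0, 52.5), (45.0, 48.0), 90.0) [1.0894 0.5385 0.045 ]
wht 166275.5 ((307.5, 222.0), (394.0, 503.0), 90.0) [ 0.5303 -0.0038  0.045 ]
```

View pics/c1.png

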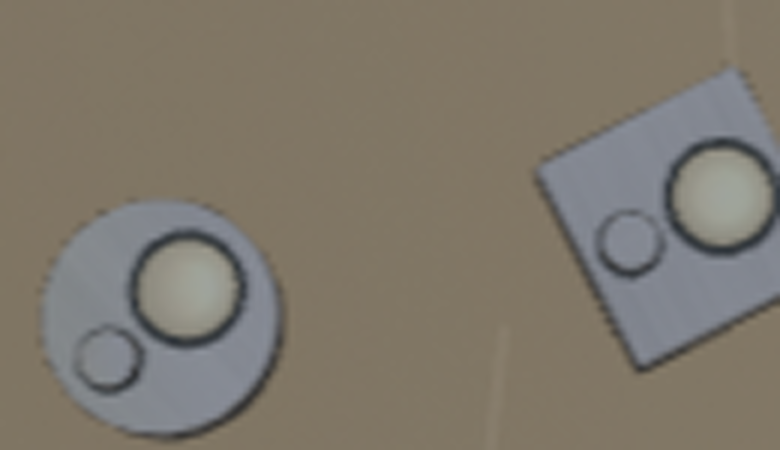

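View pics/c2.png

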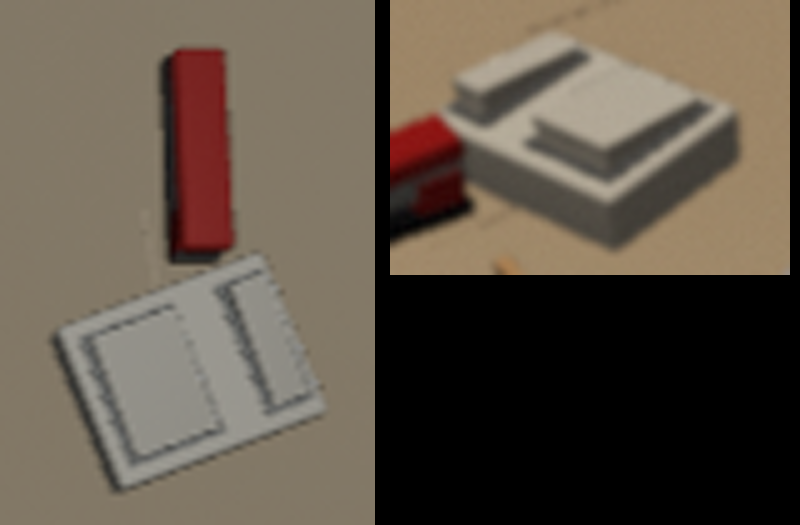

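The first crop shows the round key at (109,359) with its lens at (187,288), and the square key at (630,242) with its lens at (723,196). The second shows the wide rocker's corners at (85,340), (178,305), (222,430) and (133,462), and the stapler close to the block's far corner.

Run:
```python
from h import *
def px(x,y,s,u,v): return (x+.5)/s-.5+u,(y+.5)/s-.5+v
for n,k,l in(("round",(109,359),(187,288)),("square",(630,242),(723,196))):
    P=ray("top",*px(*k,6,195,175),.061); L=ray("top",*px(*l,6,195,175),.05); d=L-P
    print(n,P.round(4),L.round(4),np.linalg.norm(d[:2]),np.degrees(np.arctan2(d[1],d[0])),"side px",proj("side",P))
c=[(57,335),(262,255),(325,408),(118,490)]
B=np.array([ray("top",*px(*q,5,355,130),.038) for q in c]); C=B.mean(0)
d=(B[0]+B[1]-B[2]-B[3])[:2]; yaw=np.arctan2(d[1],d[0]); print("block",C.round(4),np.degrees(yaw),np.linalg.norm(d)/2, np.linalg.norm((B[0]-B[1])))
R=np.array([[np.cos(yaw),-np.sin(yaw)],[np.sin(yaw),np.cos(yaw)]])
print("far from block",C[:2]+R@[.03,.028])
print("far from paddle",ray("top",*px(137,338,5,355,130),.059))
b=cv2.imread("pics/side0.png")
W=np.hstack([cv2.resize(b[y-20:y+20,x-20:x+20],None,fx=9,fy=9,interpolation=2) for x,y in((359,258),(270,203))])
cv2.imwrite("pics/s1.png",W)
```

```text
round [0.4931 0.2878 0.061 ] [0.5303 0.2494 0.05  ] 0.05355443002965348 -45.8765624295163 side px [358.7504954  253.61053353]
square [0.5507 0.0209 0.061 ] [ 0.5755 -0.0277  0.05  ] 0.05460809578285609 -62.97963241080414 side px [270.32641049 199.66860998]
block [ 0.5852 -0.2707  0.038 ] 19.80808106255951 0.10357209243442222 0.13900569208024977
far from block [ 0.60393772 -0.23414764]
far from paddle [ 0.60353809 -0.2341133   0.059     ]
```

View pics/s1.png

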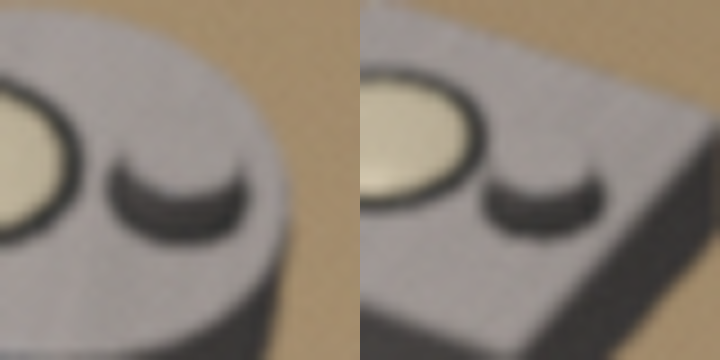

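>>> apply_moves([
  [0, 0, -1, 0, 0, 1, 1],
  [0, 0, -0.6, 0, 0, 1, 1],
  [0, 0, 0, 0, 0, 1, 1],
  [0, 0, 0, 0, 0, 1, 1],
  [0, 0, 0, 0, 0, 1, 1],
  [0, 0, 0, 0, 0, 1, 1],
  [0, 0, 0, 0, 0, 1, 1],
  [0, 0, 0, 0, 0, 1, 1],
  [0, 0, 0, 0, 0, 1, 1],
  [0, 0, 0, 0, 0, 0.8, 1],
  [0, 0, 0, 0, 0, 0, 1],
])

```text
time_s: 1.2
tcp_pos: [0.1803, 0.5981, 0.3832]
ee_rot: [[-0.474, 0.88, -0.0], [0.88, 0.474, -0.001], [-0.001, -0.001, -1.0]]
contact_force: [0.5, -0.3, 1.0]
grip_width: -0.0006
grasp_force: 0.0
```

The side crop shows both keys about 2 px below the predicted positions. That is a consistent calibration-sized offset, so the top-view positions stand. I'll move over the rocker.

>>> apply_moves([
  [-0.5, -0.02, 0, 0, 0, 0, 1],
  [-0.96, -0.02, 0, 0, 0, 0, 1],
  [-0.96, -0.02, 0, 0, 0, 0, 1],
  [-0.96, -0.02, 0, 0, 0, 0, 1],
  [-0.96, -0.02, 0, 0, 0, 0, 1],
  [-0.96, -0.02, 0, 0, 0, 0, 1],
  [-0.96, -0.02, 0, 0, 0, 0, 1],
  [-0.96, -0.02, 0, 0, 0, 0, 1],
  [-0.96, -0.02, 0, 0, 0, 0, 1],
  [-0.96, -0.02, 0, 0, 0, 0, 1],
  [-0.96, -0.02, 0, 0, 0, 0, 1],
  [-0.96, -0.02, 0, 0, 0, 0, 1],
  [-0.96, -0.02, 0, 0, 0, 0, 1],
  [-0.96, -0.02, 0, 0, 0, 0, 1],
  [-0.96, -0.02, 0, 0, 0, 0, 1],
  [-0.96, -0.02, 0, 0, 0, 0, 1],
  [-0.96, -0.02, 0, 0, 0, 0, 1],
  [-0.96, -0.02, 0, 0, 0, 0, 1],
  [-0.96, -0.02, 0, 0, 0, 0, 1],
  [-0.8, -0.03, 0, 0, 0, 0, 1],
])

```text
time_s: 3.2
tcp_pos: [0.6035, -0.2317, 0.3833]
ee_rot: [[-0.475, 0.88, -0.0], [0.88, 0.475, -0.0], [0.0, -0.0, -1.0]]
contact_force: [0.8, 0.1, 0.5]
grip_width: 0.0001
grasp_force: 0.0
```

>>> apply_moves([
  [0, 0, 0.5, 0, 0, 0, 1],
  [0, 0, 1, 0, 0, 0, 1],
  [0, 0, 1, 0, 0, 0, 1],
  [0, 0, 0.8, 0, 0, 0, 1],
  [0, 0, 0.4, 0, 0, 0, 1],
  [0, 0, 0, 0, 0, 0, 1],
  [0, 0, 0, 0, 0, 0, 1],
])

```text
time_s: 3.9
tcp_pos: [0.603, -0.2293, 0.1989]
ee_rot: [[-0.475, 0.88, -0.0], [0.88, 0.475, 0.0], [0.0, -0.0, -1.0]]
contact_force: [0.3, -1.0, 0.4]
grip_width: -0.0
grasp_force: 0.0
```

>>> apply_moves([
  [-0.1, -0.03, 0.4, 0, 0, 0, 1],
  [0, 0, 0.6, 0, 0, 0, 1],
  [0, 0, 0.12, 0, 0, 0, 1],
  [0, 0, 0, 0, 0, 0, 1],
])

```text
time_s: 4.3
tcp_pos: [0.604, -0.2344, 0.1434]
ee_rot: [[-0.474, 0.88, -0.0], [0.88, 0.474, 0.0], [0.0, -0.0, -1.0]]
contact_force: [-0.4, -0.7, 0.7]
grip_width: -0.0
grasp_force: 0.0
```

Run:
```python
from h import *
a=vision.camera("side"); b=vision.camera("top")
W=np.hstack([cv2.resize(a[110:200,160:260],None,fx=4,fy=4,interpolation=2),cv2.resize(b[150:240,345:445],None,fx=4,fy=4,interpolation=2)])
cv2.imwrite("pics/p1.png",W); s=sensors.state(); print(s["tcp_pos"],s["contact_force"])
```

```text
[ 0.60521606 -0.23487298  0.14509835] [-0.27946957 -0.33399664  0.21854873]
```

View pics/p1.png

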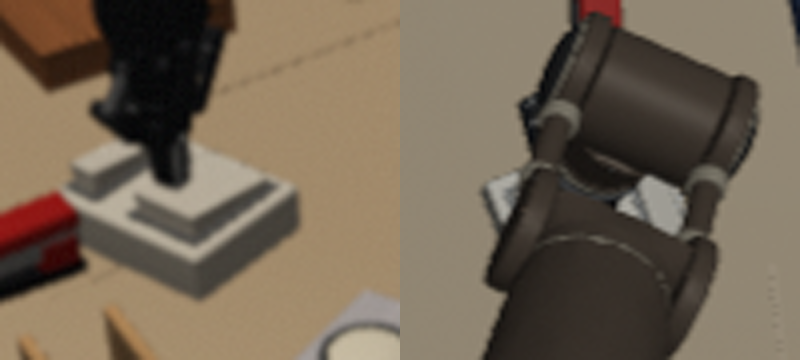

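The fingertip hangs just above the far end of the wide rocker, at (172,185) in the left crop. I'll press.

>>> apply_moves([
  [0, 0, 0.1, 0, 0, 0, 1],
  [0, 0, 0.1, 0, 0, 0, 1],
  [0, 0, 0.06, 0, 0, 0, 1],
  [0, 0, 0, 0, 0, 0, 1],
])

```text
time_s: 4.8
tcp_pos: [0.6041, -0.2344, 0.1298]
ee_rot: [[-0.474, 0.88, 0.0], [0.88, 0.474, -0.0], [-0.0, 0.0, -1.0]]
contact_force: [0.4, -0.3, 0.4]
grip_width: -0.0002
grasp_force: 0.0
```

>>> apply_moves([
  [0, 0, 0.06, 0, 0, 0, 1],
  [0, 0, 0.04, 0, 0, 0, 1],
  [0, 0, 0, 0, 0, 0, 1],
])

```text
time_s: 5.1
tcp_pos: [0.6045, -0.2343, 0.125]
ee_rot: [[-0.474, 0.88, 0.001], [0.88, 0.474, -0.0], [-0.001, 0.001, -1.0]]
contact_force: [0.7, 0.8, 1.8]
grip_width: 0.0002
grasp_force: 0.9
```

>>> apply_moves([
  [0, 0, 0.04, 0, 0, 0, 1],
  [0, 0, 0, 0, 0, 0, 1],
])

```text
time_s: 5.3
tcp_pos: [0.6044, -0.2344, 0.123]
ee_rot: [[-0.474, 0.88, 0.001], [0.88, 0.474, -0.0], [-0.001, 0.001, -1.0]]
contact_force: [2.3, 1.0, 2.2]
grip_width: -0.0002
grasp_force: 1.3
```

Moving at about 2.5 N, as expected. I'll continue in small steps until the force rises.

>>> apply_moves([
  [0, 0, 0.04, 0, 0, 0, 1],
  [0, 0, 0, 0, 0, 0, 1],
])

```text
time_s: 5.5
tcp_pos: [0.6046, -0.2344, 0.1225]
ee_rot: [[-0.474, 0.88, 0.001], [0.88, 0.474, -0.0], [-0.0, 0.001, -1.0]]
contact_force: [-0.2, 2.6, 9.9]
grip_width: -0.0001
grasp_force: 4.4
```

>>> apply_moves([
  [0, 0, 0.04, 0, 0, 0, 1],
  [0, 0, 0, 0, 0, 0, 1],
])

```text
time_s: 5.7
tcp_pos: [0.6047, -0.2345, 0.1221]
ee_rot: [[-0.474, 0.88, 0.0], [0.88, 0.474, 0.0], [-0.0, 0.0, -1.0]]
contact_force: [-3.1, 3.4, 16.9]
grip_width: -0.0002
grasp_force: 8.0
```

>>> apply_moves([
  [0, 0, 0.03, 0, 0, 0, 1],
  [0, 0, 0, 0, 0, 0, 1],
])

```text
time_s: 5.9
tcp_pos: [0.6048, -0.2345, 0.122]
ee_rot: [[-0.474, 0.88, 0.0], [0.88, 0.474, 0.0], [-0.0, 0.0, -1.0]]
contact_force: [-4.8, 4.4, 23.0]
grip_width: -0.0001
grasp_force: 10.7
```

The rocker hit its hard stop, with the tip at 49 mm. I'll lift and move over the round key.

>>> apply_moves([
  [0, 0, -0.4, 0, 0, 0, 1],
  [0, 0, -0.8, 0, 0, 0, 1],
  [0, 0, -0.8, 0, 0, 0, 1],
  [0.4, 0.11, -0.3, 0, 0, 0, 1],
  [0.95, 0.275, 0, 0, 0, 0, 1],
  [0.95, 0.275, 0, 0, 0, 0, 1],
  [0.95, 0.275, 0, 0, 0, 0, 1],
  [0.95, 0.275, 0, 0, 0, 0, 1],
  [0.95, 0.275, 0, 0, 0, 0, 1],
  [0.95, 0.275, 0, 0, 0, 0, 1],
  [0.95, 0.275, 0, 0, 0, 0, 1],
  [0.95, 0.275, 0, 0, 0, 0, 1],
  [0.95, 0.275, 0, 0, 0, 0, 1],
  [0.95, 0.275, 0, 0, 0, 0, 1],
  [0.4, 0.11, 0, 0, 0, 0, 1],
  [0, 0, 0, 0, 0, 0, 1],
  [0, 0, 0, 0, 0, 0, 1],
])

```text
time_s: 7.6
tcp_pos: [0.4897, 0.2889, 0.2314]
ee_rot: [[-0.476, 0.88, -0.002], [0.88, 0.476, -0.002], [-0.001, -0.003, -1.0]]
contact_force: [-0.5, -0.5, -0.1]
grip_width: -0.0003
grasp_force: 0.0
```

Run:
```python
from h import *
a=vision.camera("side"); b=vision.camera("top")
W=np.hstack([cv2.resize(a[110:200,160:260],None,fx=4,fy=4,interpolation=2),cv2.resize(b[150:240,345:445],None,fx=4,fy=4,interpolation=2)])
cv2.imwrite("pics/p2.png",W); s=sensors.state(); print(s["tcp_pos"],s["contact_force"])
d=np.array([.4931,.2878])-s["tcp_pos"][:2]; print((s["ee_rot"][:2,:2].T@d)/.05)
```

```text
[0.49035232 0.28803867 0.23169651] [ 0.4126687   0.4507874  -0.15339504]
[-0.03021884  0.04614656]
```

View pics/p2.png

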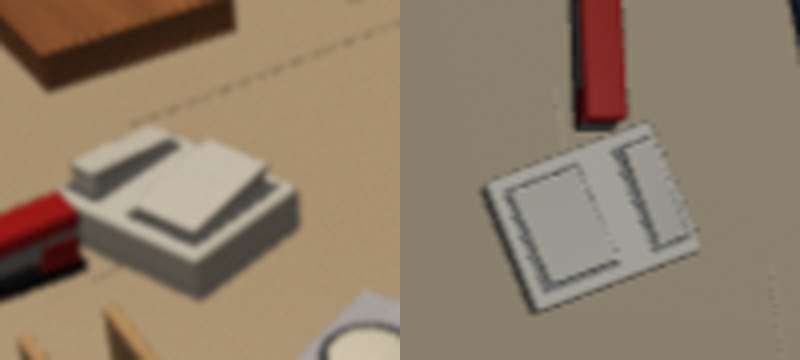

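The wide rocker is now over: its near end, around (265,165) in the left crop, has risen. The narrow one and the stapler are unchanged. Next is the round key.

>>> apply_moves([
  [-0.03, 0.05, 0.5, 0, 0, 0, 1],
  [0, 0, 0.7, 0, 0, 0, 1],
  [0, 0, 0.4, 0, 0, 0, 1],
  [0, 0, 0.16, 0, 0, 0, 1],
  [0, 0, 0, 0, 0, 0, 1],
  [0, 0, 0, 0, 0, 0, 1],
])

```text
time_s: 8.3
tcp_pos: [0.4944, 0.289, 0.1453]
ee_rot: [[-0.473, 0.881, 0.001], [0.881, 0.473, 0.001], [-0.0, 0.002, -1.0]]
contact_force: [0.2, -0.1, -0.3]
grip_width: 0.0002
grasp_force: 0.0
```

>>> apply_moves([
  [0, 0, 0.06, 0, 0, 0, 1],
  [0, 0, 0.04, 0, 0, 0, 1],
  [0, 0, 0.04, 0, 0, 0, 1],
  [0, 0, 0, 0, 0, 0, 1],
])

```text
time_s: 8.7
tcp_pos: [0.4933, 0.2894, 0.1374]
ee_rot: [[-0.474, 0.88, -0.0], [0.88, 0.474, -0.0], [-0.0, -0.0, -1.0]]
contact_force: [0.2, 0.2, 0.3]
grip_width: -0.0002
grasp_force: 0.0
```

>>> apply_moves([
  [-0.03, 0, 0.04, 0, 0, 0, 1],
  [0, 0, 0.04, 0, 0, 0, 1],
  [0, 0, 0.04, 0, 0, 0, 1],
  [0, 0, 0, 0, 0, 0, 1],
])

```text
time_s: 9.1
tcp_pos: [0.4942, 0.288, 0.1313]
ee_rot: [[-0.474, 0.88, 0.0], [0.88, 0.474, 0.0], [-0.0, 0.0, -1.0]]
contact_force: [0.6, -0.8, 0.1]
grip_width: 0.0001
grasp_force: 0.1
```

>>> apply_moves([
  [0, 0, 0.04, 0, 0, 0, 1],
  [0, 0, 0.04, 0, 0, 0, 1],
  [0, 0, 0, 0, 0, 0, 1],
])

```text
time_s: 9.4
tcp_pos: [0.4942, 0.288, 0.1272]
ee_rot: [[-0.474, 0.88, 0.0], [0.88, 0.474, 0.0], [-0.0, 0.0, -1.0]]
contact_force: [0.1, 0.2, 0.2]
grip_width: -0.0004
grasp_force: 0.4
```

>>> apply_moves([
  [0, 0, 0.04, 0, 0, 0, 1],
  [0, 0, 0, 0, 0, 0, 1],
])

```text
time_s: 9.6
tcp_pos: [0.4942, 0.288, 0.1252]
ee_rot: [[-0.474, 0.88, 0.0], [0.88, 0.474, 0.0], [-0.0, 0.0, -1.0]]
contact_force: [-0.3, -0.0, 1.9]
grip_width: 0.0003
grasp_force: 0.4
```

>>> apply_moves([
  [0, 0, 0.04, 0, 0, 0, 1],
  [0, 0, 0, 0, 0, 0, 1],
])

```text
time_s: 9.8
tcp_pos: [0.4943, 0.2881, 0.1246]
ee_rot: [[-0.474, 0.88, -0.0], [0.88, 0.474, -0.0], [-0.0, -0.0, -1.0]]
contact_force: [-3.5, -1.6, 9.9]
grip_width: -0.0
grasp_force: 4.7
```

>>> apply_moves([
  [0, 0, 0.03, 0, 0, 0, 1],
  [0, 0, 0, 0, 0, 0, 1],
])

```text
time_s: 10.0
tcp_pos: [0.4944, 0.2882, 0.1246]
ee_rot: [[-0.474, 0.88, -0.001], [0.88, 0.474, -0.0], [-0.0, -0.001, -1.0]]
contact_force: [-5.9, -3.6, 17.1]
grip_width: -0.0002
grasp_force: 8.7
```

The round key is home, with the tip at 51.6 mm and a hard stop. I'll go over to the square key.

>>> apply_moves([
  [0, 0, -0.2, 0, 0, 0, 1],
  [0, 0, -0.5, 0, 0, 0, 1],
  [0, 0, -0.8, 0, 0, 0, 1],
  [-0.4, -0.12, -0.2, 0, 0, 0, 1],
  [-0.9, -0.26, 0, 0, 0, 0, 1],
  [-0.9, -0.26, 0, 0, 0, 0, 1],
  [-0.9, -0.26, 0, 0, 0, 0, 1],
  [-0.9, -0.26, 0, 0, 0, 0, 1],
  [-0.8, -0.26, 0, 0, 0, 0, 1],
  [-0.44, -0.12, 0, 0, 0, 0, 1],
  [0, 0, 0, 0, 0, 0, 1],
  [0, 0, 0, 0, 0, 0, 1],
])

```text
time_s: 11.2
tcp_pos: [0.5502, 0.0207, 0.2065]
ee_rot: [[-0.473, 0.881, -0.001], [0.881, 0.473, 0.001], [0.001, -0.0, -1.0]]
contact_force: [-0.2, 0.0, 0.8]
grip_width: -0.0
grasp_force: 0.0
```

Run:
```python
from h import *
a=vision.camera("side"); b=vision.camera("top")
W=np.hstack([cv2.resize(a[215:305,295:395],None,fx=4,fy=4,interpolation=2),cv2.resize(b[185:275,185:285],None,fx=4,fy=4,interpolation=2)])
cv2.imwrite("pics/p3.png",W); s=sensors.state(); print(s["tcp_pos"],s["contact_force"])
d=np.array([.5507,.0209])-s["tcp_pos"][:2]; print((s["ee_rot"][:2,:2].T@d)/.05)
```

```text
[0.55006864 0.02183918 0.20651361] [ 0.47800369  0.61589283 -0.10539297]
[-0.02252687  0.00219336]
```

View pics/p3.png

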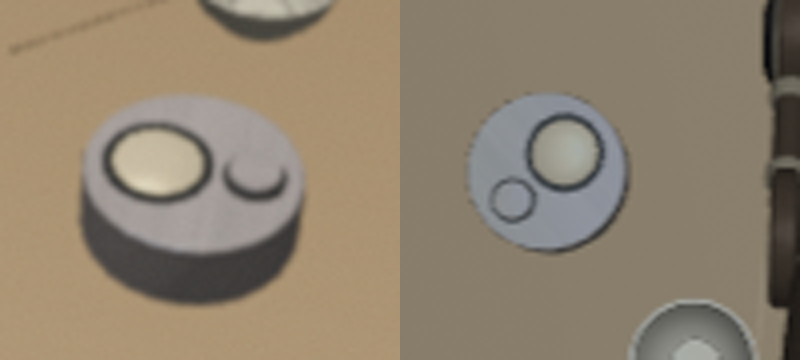

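The round key at (255,175) in the left crop is clearly lower, and the lamp is in place: its key sits at (512,200) in the right crop, which is (213,235) in the full picture, as before. Now the square key.

>>> apply_moves([
  [-0.02, 0, 0.4, 0, 0, 0, 1],
  [0, 0, 0.6, 0, 0, 0, 1],
  [0, 0, 0.24, 0, 0, 0, 1],
  [0, 0, 0.08, 0, 0, 0, 1],
  [0, 0, 0, 0, 0, 0, 1],
  [0, 0, 0, 0, 0, 0, 1],
])

```text
time_s: 11.9
tcp_pos: [0.5519, 0.0203, 0.1419]
ee_rot: [[-0.475, 0.88, 0.002], [0.88, 0.475, -0.0], [-0.001, 0.002, -1.0]]
contact_force: [0.0, -0.1, -0.1]
grip_width: -0.0002
grasp_force: 0.0
```

>>> apply_moves([
  [0, 0, 0.04, 0, 0, 0, 1],
  [0, 0, 0.04, 0, 0, 0, 1],
  [0, 0, 0.04, 0, 0, 0, 1],
  [0, 0, 0, 0, 0, 0, 1],
])

```text
time_s: 12.3
tcp_pos: [0.5508, 0.0199, 0.1347]
ee_rot: [[-0.474, 0.881, -0.0], [0.881, 0.474, 0.0], [0.0, -0.0, -1.0]]
contact_force: [-1.0, 0.8, -0.9]
grip_width: -0.0
grasp_force: 0.0
```

>>> apply_moves([
  [0, 0, 0.04, 0, 0, 0, 1],
  [0, 0, 0.04, 0, 0, 0, 1],
  [0, 0, 0.04, 0, 0, 0, 1],
  [0, 0, 0, 0, 0, 0, 1],
])

```text
time_s: 12.7
tcp_pos: [0.5512, 0.0199, 0.1288]
ee_rot: [[-0.474, 0.88, 0.001], [0.88, 0.474, -0.0], [-0.0, 0.0, -1.0]]
contact_force: [1.4, 0.6, 1.3]
grip_width: -0.0
grasp_force: 0.3
```

>>> apply_moves([
  [0, 0, 0.04, 0, 0, 0, 1],
  [0, 0, 0.04, 0, 0, 0, 1],
  [0, 0, 0, 0, 0, 0, 1],
])

```text
time_s: 13.0
tcp_pos: [0.5512, 0.0199, 0.1247]
ee_rot: [[-0.474, 0.88, 0.001], [0.88, 0.474, -0.0], [-0.0, 0.0, -1.0]]
contact_force: [0.1, 0.4, 0.6]
grip_width: 0.0001
grasp_force: 0.2
```

>>> apply_moves([
  [0, 0, 0.03, 0, 0, 0, 1],
  [0, 0, 0, 0, 0, 0, 1],
])

```text
time_s: 13.2
tcp_pos: [0.5513, 0.0199, 0.1246]
ee_rot: [[-0.474, 0.88, -0.0], [0.88, 0.474, -0.0], [-0.0, -0.0, -1.0]]
contact_force: [-2.8, -0.6, 10.1]
grip_width: 0.0001
grasp_force: 4.8
```

>>> apply_moves([
  [0, 0, 0.02, 0, 0, 0, 1],
  [0, 0, 0, 0, 0, 0, 1],
])

```text
time_s: 13.4
tcp_pos: [0.5514, 0.0199, 0.1245]
ee_rot: [[-0.474, 0.88, -0.0], [0.88, 0.474, -0.0], [0.0, -0.0, -1.0]]
contact_force: [-4.1, -1.0, 16.1]
grip_width: 0.0002
grasp_force: 7.6
```

>>> apply_moves([
  [0, 0, -0.2, 0, 0, 0, 1],
  [0, 0, -0.5, 0, 0, 0, 1],
  [0, 0, -0.8, 0, 0, 0, 1],
  [0, 0, -0.8, 0, 0, 0, 1],
  [0.3, -0.5, -0.4, 0, 0, 0, 1],
  [0.3, -0.8, -0.4, 0, 0, 0, 1],
  [0.3, -0.8, 0, 0, 0, 0, 1],
  [0.3, -0.8, 0, 0, 0, 0, 1],
  [0, -0.6, 0, 0, 0, 0, 1],
  [0, 0, 0, 0, 0, 0, 1],
  [0, 0, 0, 0, 0, 0, 1],
])

```text
time_s: 14.5
tcp_pos: [0.3684, -0.0102, 0.2775]
ee_rot: [[-0.473, 0.881, 0.001], [0.881, 0.473, 0.0], [-0.001, 0.001, -1.0]]
contact_force: [-0.3, 0.2, -0.2]
grip_width: -0.0
grasp_force: 0.0
```

Run:
```python
from h import *
a=vision.camera("side"); b=vision.camera("top")
W=np.hstack([cv2.resize(a[125:325,120:420],None,fx=1.33,fy=2,interpolation=2)[:, :399],cv2.resize(b[110:260,195:430],(400,400),interpolation=2)])
cv2.imwrite("pics/p4.png",W); s=sensors.state(); print(s["tcp_pos"],s["contact_force"])
```

```text
[ 0.36950654 -0.01011975  0.27777095] [-0.15115638 -0.32379    -0.07868861]
```

View pics/p4.png

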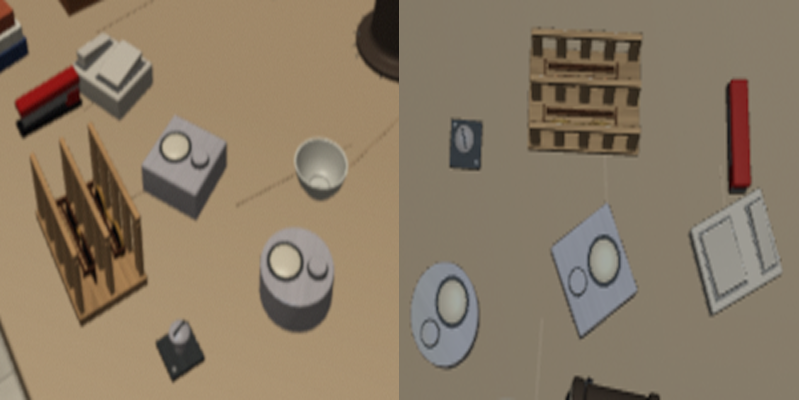

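The picture shows both keys low, at (318,268) and (200,160) in the left crop. The wide rocker is over, the narrow one is unchanged and everything else is in place.

```bash
python3 -c "
from cell import ticket
print(ticket.job_done())"
```

```text
the job is handed in; nothing more can be done
None
```

I pressed the wide rocker fully over, then the round key and the square key fully home, in that order. Each was pressed to a hard stop, the final pictures show nothing else disturbed, and I handed the job in at about 15 s.

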